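Rock a pendulum angle gauge round a pipe spool to the port angle and hold it there

ROBOT

A 7-joint arm with a two-finger parallel gripper is mounted at the origin on a cart in front of the work surface, level with it; the furniture and walls round the work are solid. World frame = base frame: x ahead of the robot, y to its left, z up, the work surface at z = 0. Lengths are in m, angles in rad, forces in N, time in s.
With the tool pointing down it reaches from about 0.35 to 0.775 m from the base axis. Payload 3.1 kg.
Tool frame: the origin (TCP) lies at the very end of the fingers, on their centre line; the grasp point (between the pads) lies 19 mm behind it; z points along the fingers, y is the line along which they close (so a half turn about z gives the same grasp; the last joint's range is limited). The gripper opens to 85 mm and grips with 20 to 120 N. Pads are 22 mm wide; open, the fingers measure 114 mm over their backs; the gripper's body (76 mm by 85 mm) begins 54 mm behind the grasp point. The pads swing forward as they close: fully open they stand 13 mm farther back than shut.
Start: joints at [-1.336, 0.311, 0.014, 1.512, -0.004, 1.319, -0.027], TCP at [0.15, 0.529, 0.231] pointing down, gripper open.
Joint ranges: [-2.7, 2.7], [-0.3, 1.91], [-1.27, 1.3], [0.12, 2.57], [-1.44, 4.58], [0.2, 2.03], [-3.05, 3.05]. Speed limits (rad/s): [2.79, 2.79, 3.14, 3.14, 3.14, 3.14, 3.14].

INTERFACE

Orientations are given as a 3x3 rotation matrix whose columns are the frame's x, y, z axes.
In Python, from station import get_obs, get_image, calibration, close_job gives the robot as it stands.
- The arm moves only by the shell command python3 -m handwheel 'ROWS'. ROWS is JSON, a list that holds one entry, the list of rows, each a list of 7 numbers: the shift along the tool's x, y, z in m, then the turn, a rotation vector about the tool's x, y, z in degrees, then the closure in counts, from 0 (fully open) to 255 (shut). In form: [[[x, y, z, wx, wy, wz, hand], ...]]. A call has 1 to 12 rows; each row is the pose to reach, as a shift and turn from the pose commanded when the call began, along the tool's axes at that moment; what a row does not reach only later rows make up. A row lasts 1/10 s, in which the tool goes at most 50 mm and 8.59 degrees, less where a joint would pass 70% of its speed; a pose out of reach is approached as far as the arm can. A call with a gripper value outside its range is refused whole. The fingers move at their own pace and stop on an object; the grip force is fixed at half the most. Time passes only in rows, so rows that repeat a pose let the fingers close. It gives the time, the measured TCP pose, the force, the opening and the grip force at its end, in the units of the state.
- get_obs(): the state, without advancing time (a new reading comes with each control period).
- get_image(name): name is "side" or "top" or "wrist"; returns (picture, depth): 480x640x3 uint8, blue, green, red; 480x640 float32, m along the optical axis (not along the pixel's ray), 0 where there is no reading.
- calibration(name): a dict with "fx", "fy", "cx", "cy" (pixels), "R" (3x3) and "t" (3): a world point X has camera coordinates R X + t; the wrist camera has in their place "mount" (4x4, takes a point from camera to tool coordinates, whose origin is the TCP and whose axes are the flange's). Camera axes: x right, y down, z forward; pixel columns grow to the right and rows downward; lengths in m; the calibration is good to about 2 mm. The wrist camera is an equidistant fisheye: a pixel r from the principal point sees the ray r / f radians off the axis. A picture is of the moment at which its call begins: read the wrist's pose just before it. calibration takes no time and is no camera call.
- close_job(): hands the job in; it is judged then, once.
The state is a dict: "clock": time; "joints": joint angles; "joint_velocities": joint speeds; "effort": joint torques, N m; "position": TCP position; "ee_rot": TCP orientation; "force": force on the tool from outside, world axes, zero at the start; "moment": the same for the moment, N m; "opening": opening from 0.0 (shut) to 1.0 (fully open); "grip_force": force on a finger pad.
Only numpy, scipy, OpenCV 4.12 (cv2) and the standard library are available. Lean on these libraries where they do the work, as an engineer would, in place of code of your own. Each camera call takes 0.05 s, during which the arm holds its last target. There are 200 camera calls.

TASK

A probe port is to be marked out on the clamped steel pipe. Take the angle gauge by its black grip, set its V saddle upright on top of the pipe with the dial facing the robot and push it along until the saddle is flush against the flange; then rock it round the pipe until the swinging black pointer settles on the red index with the saddle still seated and flush, and finish there, still gripping the gauge and holding it against the pipe so that the spot can be marked. Leave the marker pen, the black tape and the wash bottle alone.

Things in the scene. Friction and masses are not known exactly. Their poses are not given: they have to be found in the camera images.
- spool: Fixed steel pipe strapped in blue V-blocks on a base plate. Origin on the worktop under the pipe axis; +x runs level along the pipe, away from the robot, to the flange; z up. Pipe 50.8 mm diameter, axis 62 mm up, cut end at x = -117 mm; flange disc 90 mm diameter at x = 70 to 80. Clamp over the pipe at x = -79 to -61, 128 high. From x = -55 to 70 the upper half of the pipe is bare.
- flange_face (a point): Point on the pipe's axis in the plane of the flange face that looks at the robot: (70, 0, 62) mm in the frame of the spool, and with its axes.
- gauge: Loose pendulum angle gauge, 50 x 70 x 152 mm, 0.3 kg, standing upright: aluminium inverted-V saddle (90 degrees, 50 mm long in x, 70 wide in y), above it a round black dial housing (72 mm diameter, 22 thick, centre 75 up), a black grip on top. Origin under its middle at foot height; white dial faces -x, z up. Seated, its x is parallel to the pipe's, its origin 8 mm outward of the pipe axis.
- gauge_grip (a point): Middle of the black grip block, 132 mm above the gauge's origin. The block is 26 mm wide in the gauge's y (the two flat faces to grip), 24 mm in x, and runs from 111 to 152 mm above the gauge's origin, with the dial housing right below it.
- saddle_end (a point): Point of the gauge at its saddle's far (+x) end face, where the pipe's axis passes when seated: (25, 0, -8) mm in the frame of the gauge. It coincides with flange_face when the saddle is seated and flush.
- pointer (a joint): Angle (rad) on the dial of the weighted black pointer; it swings freely, lightly damped (settles in about 1 s), its arrow straight up by gravity. 0 with the gauge upright; it equals the gauge's lean in rad, positive with the gauge's top leaning left (+y of the spool), the arrow then right of the dial's top as seen from the robot.
- pointer_tip (a point): Tip of the black pointer, 22 mm from the dial's centre.
- index (a joint): Angle (rad) on the dial of the red index, a red triangle on the inside of the bezel, clamped in place by the last user at 0.22 to 0.5 (right of the dial's top as seen from the robot). The pointer is on the index when both joints read the same.
- index_tip (a point): Tip of the red index triangle, 24 mm from the dial's centre.
- marker: Red marker pen, 135 mm long, 17 mm thick, lying loose on the worktop; leave alone.
- black_tape: Small roll of black tape, 55 mm across, 19 mm high, lying loose on the worktop; leave alone.
- wash_bottle: White wash bottle with a red cap and spout, 195 mm tall, standing loose on the worktop; leave alone.
Mind the look-alikes: they are no part of the job. Leave any green or turquoise look-alike of the gauge alone.

How it is judged:
On the way, in this order (a step that is already met when the one before it is completed fails the run):
1. the gauge sits upright on the pipe, held by the fingers, its saddle flush against the flange (distance between saddle_end and flange_face below 0.004 m and angle between the x axis of gauge and the x axis of spool, either way round below 0.06 rad and contact force between gauge and spool above 1 N and contact force between the fingers and gauge above 3 N and value of joint pointer between -0.15 and 0.15 rad), for 0.2 s.
2. rocked round the pipe, still seated and flush, until the pointer rests on the red index (distance between saddle_end and flange_face below 0.004 m and angle between the x axis of gauge and the x axis of spool, either way round below 0.06 rad and contact force between gauge and spool above 1 N and contact force between the fingers and gauge above 3 N and angle between the z axis of pointer_tip and the z axis of index_tip, either way round below 0.045 rad and velocity of joint pointer between -0.15 and 0.15 rad/s), for 0.5 s.
At the end, for the whole second after the job is handed in: Fingers hold the gauge (over 3 N) against the pipe (over 1 N), saddle seated and flush (saddle_end within 4 mm of flange_face, axes within 0.06 rad), pointer at rest on the red index (within 0.045 rad). Before that it sat flush and upright (pointer within 0.15 rad of 0) (all of step 2); the arm keeps its last pose, push and grip.
It fails at once if the marker pen is pushed away (3 cm) (distance of marker from where it was at the start of the episode above 0.03 m).
It fails at once if the black tape is pushed away (3 cm) (distance of black_tape from where it was at the start of the episode above 0.03 m).
It fails at once if the wash bottle is pushed (3 cm) or tipped over (distance of wash_bottle from where it was at the start of the episode above 0.03 m or angle between wash_bottle's own z axis and vertical above 0.4 rad).
It also fails if it takes over 48 s, if anything falls off the work surface, if the arm or the gripper's body presses on something with over 40 N, if the wrist force passes 120 N, or if a joint passes its speed limit or range.

## Working session

There is one attempt and no reset: what is moved stays moved. The work goes in short steps, Python scripts to look and compute and a shell command to move; the robot and the scene stay as the last step left them, time stands still between calls to the robot, and variables do not carry over. Pictures are saved under pics/ and viewed, at most 10 in all, crops included, and the job is handed in when it is done.

```bash
mkdir -p pics
cat > h.py <<'E'
import numpy as np, cv2
from station import get_obs,get_image,calibration
def cloud(n):
    img,d=get_image(n); c=calibration(n)
    v,u=np.mgrid[0:480,0:640]
    P=np.stack([(u-c['cx'])/c['fx']*d,(v-c['cy'])/c['fy']*d,d],-1)
    W=(P-np.array(c['t']))@np.array(c['R'])
    W[d==0]=np.nan
    return img,W
E
python3 - <<'E'
from h import *
o=get_obs(); print(o)
for n in('side','top'):
    img,W=cloud(n); cv2.imwrite(f'pics/{n}0.png',img); np.save(n+'0.npy',W); c=calibration(n); print(n,-np.array(c['R']).T@c['t'],np.array(c['R']))
E
```

```text
{'clock': 0.0, 'joints': array([-1.33568149,  0.31171926,  0.01401747,  1.51306003, -0.00436953,
        1.31919864, -0.02719126]), 'joint_velocities': array([-1.39118226e-03,  8.13930884e-04,  1.05243945e-03, -6.43389312e-04,
       -5.94939854e-05,  8.66613665e-04, -1.58384382e-03]), 'effort': array([-2.27537867e-04, -3.79910088e+01,  1.45803527e-01, -2.30590671e+01,
        1.20845591e-02,  1.34210222e-02, -9.17871859e-06]), 'position': array([0.15012367, 0.5283561 , 0.23022347]), 'ee_rot': array([[-9.61949657e-01,  2.73226268e-01, -5.13997409e-04],
       [ 2.73226718e-01,  9.61946920e-01, -2.29845372e-03],
       [-1.33559706e-04, -2.35143459e-03, -9.99997226e-01]]), 'force': array([-0.36853959,  0.8230124 ,  0.03348993]), 'moment': array([0.02192146, 0.02402786, 0.06942322]), 'grip_force': 0.0, 'opening': 1.0010249653052148}
side [ 0.13402334 -0.69347975  0.74103029] [[ 0.87843737 -0.47784354  0.00365233]
 [-0.28783538 -0.53520849 -0.79416791]
 [ 0.38144277  0.6965755  -0.60768741]]
top [0.41938303 0.08232036 1.25721483] [[-0.0281307  -0.99949622  0.01469585]
 [-0.99256306  0.02618763 -0.11888138]
 [ 0.11843664 -0.01793077 -0.9927997 ]]
```

View pics/side0.png

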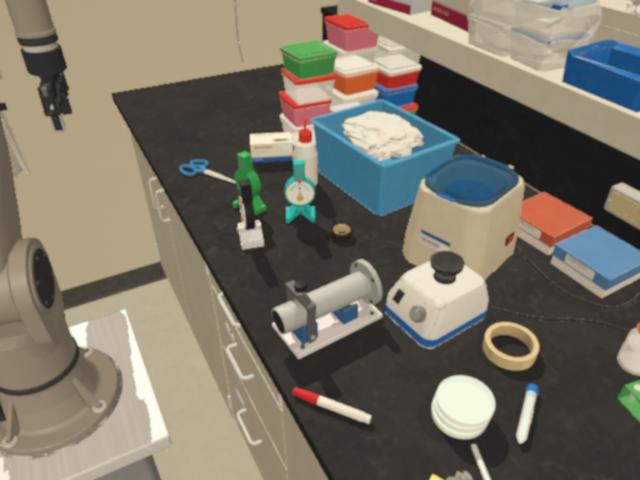

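View pics/top0.png

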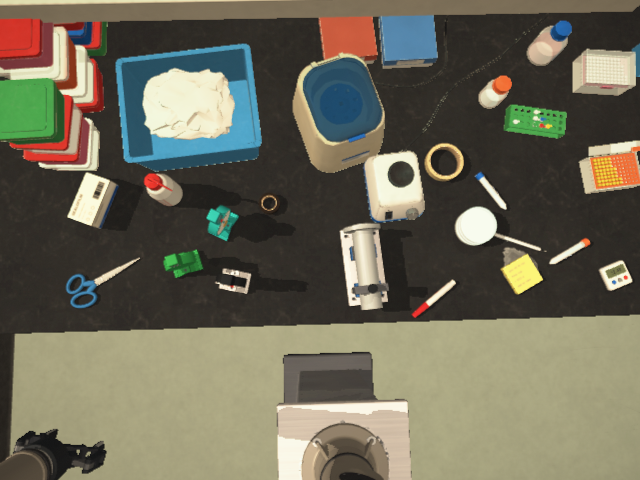

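The side view shows the real gauge (aluminium saddle, black housing) at about (249,215), the green and turquoise look-alikes at (248,185) and (300,190), and the pipe from (280,318) to the flange at (370,285). In the top view the gauge is at (235,281), and the pipe runs from (373,305) to the flange at (362,228).

Run:
```python
from h import *
import cv2
T=np.load('top0.npy');S=np.load('side0.npy')
W=T[255:305,205:265].reshape(-1,3); W=np.vstack([W]); W=W[(W[:,2]>0.02)]
S2=S[170:255,225:275].reshape(-1,3); 
c=np.median(W[:,:2],0); print('gauge top median',c,len(W))
for nm,A in(('top',W),('side',S2[np.linalg.norm(S2[:,:2]-c,axis=1)<0.08])):
  for lo,hi in((.01,.03),(.03,.05),(.05,.09),(.09,.11),(.115,.145),(.145,.16)):
    B=A[(A[:,2]>lo)&(A[:,2]<hi)]
    if len(B)>4:
        r=cv2.minAreaRect(B[:,:2].astype(np.float32)); print(nm,lo,len(B),B.mean(0).round(4),np.round(r[0],4),np.round(r[1],4),round(r[2],1))
# pipe: top ridge
P=np.vstack([T[220:315,335:395].reshape(-1,3),S[255:355,265:390].reshape(-1,3)])
for nm,A in(('top',T[220:315,335:395].reshape(-1,3)),('side',S[255:355,265:390].reshape(-1,3))):
  B=A[(A[:,2]>.065)&(A[:,2]<.089)]; F=A[(A[:,2]>.095)]
  cc=np.median(B[:,:2],0)
  # cylinder fit: axis dir from SVD, iter
  from scipy.optimize import least_squares
  def f(p,B=B):
    y0,a,z0=p; d=(B[:,1]-y0-np.tan(a)*(B[:,0]-cc[0]))*np.cos(a)
    return np.hypot(d,B[:,2]-z0)-.0254
  s=least_squares(f,[cc[1],0,.062],loss='soft_l1',f_scale=.002); print(nm,cc,s.x,len(B),np.median(abs(s.fun)))
  y0,a,z0=s.x; u=np.array([np.cos(a),np.sin(a)]); o=np.array([cc[0],y0])
  sF=(F[:,:2]-o)@u; print(' high pts along',np.percentile(sF[sF>0.02],[2,10,50,90,98]),np.percentile(sF[sF<0.02],[2,50,98]),'origin',o,'u',u)
  print(' along hist',np.percentile((B[:,:2]-o)@u,[1,5,95,99]))
img=cv2.imread('pics/side0.png'); cv2.imwrite('pics/crop.png',cv2.resize(img[140:260,190:350],None,fx=5,fy=5,interpolation=cv2.INTER_CUBIC))
```

```text
gauge top median [0.45075601 0.24749378] 501
top 0.01 65 [0.4528 0.251  0.0247] [0.4525 0.2544] [0.0453 0.0491] 77.1
top 0.03 90 [0.4544 0.2524 0.0423] [0.4525 0.2545] [0.0272 0.0505] 74.3
top 0.05 28 [0.4449 0.2371 0.0831] [0.4501 0.2544] [0.0709 0.0253] 78.3
top 0.09 147 [0.4495 0.2469 0.1014] [0.451  0.2542] [0.0663 0.0245] 77.1
top 0.115 25 [0.4496 0.2424 0.1306] [0.4487 0.2436] [0.0102 0.0249] 63.2
top 0.145 131 [0.4522 0.2539 0.1532] [0.4526 0.2543] [0.026 0.024] 78.2
side 0.01 306 [0.4479 0.2361 0.0193] [0.4525 0.2536] [0.0713 0.0499] 76.8
side 0.03 145 [0.45   0.249  0.0389] [0.451  0.2486] [0.0351 0.0504] 74.5
side 0.05 189 [0.4435 0.2327 0.0734] [0.449  0.2556] [0.0755 0.0249] 81.7
side 0.09 152 [0.4464 0.2351 0.1008] [0.4488 0.2506] [0.063  0.0246] 83.1
side 0.115 144 [0.4497 0.2446 0.1307] [0.4526 0.2529] [0.0287 0.0249] 74.8
side 0.145 92 [0.4515 0.2512 0.1512] [0.4525 0.2545] [0.0297 0.0234] 76.5
top [ 0.48180014 -0.06150055] [-0.06551353  0.09049872  0.06285161] 1329 0.0009887906207263382
 high pts along [0.08127104 0.08171654 0.08600928 0.09002204 0.09093779] [-0.06733369 -0.05837069 -0.04959331] origin [ 0.48180014 -0.06551353] u [0.99590778 0.09037524]
 along hist [-0.10409195 -0.0967969   0.08073511  0.08962261]
side [ 0.47534888 -0.07910846] [-0.06509089  0.08297274  0.06206877] 2335 0.0011075085500817858
 high pts along [0.08691505 0.08780392 0.09001648 0.09618552 0.09794943] [-0.06159698 -0.05515861 -0.04390706] origin [ 0.47534888 -0.06509089] u [0.99655974 0.08287757]
 along hist [-0.09907512 -0.09637881  0.08873018  0.09393987]
```

View pics/crop.png

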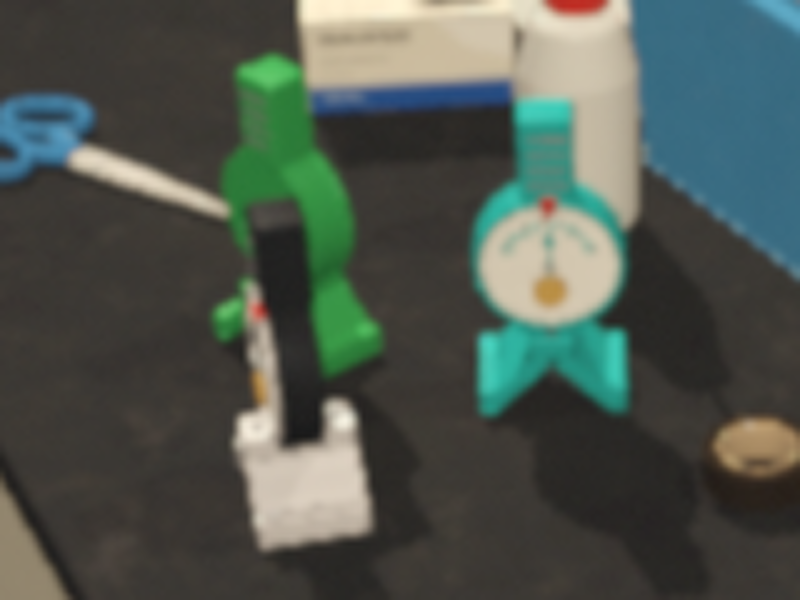

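The crop shows the real gauge at about (285,380) with its dial facing image left (towards the robot) and its yaw about -13°. The red mark is at (260,310). Measured sizes match the given ones: gauge at (0.4525, 0.254), pipe yaw about 5°, flange face at (0.562, -0.058).

```bash
python3 -m handwheel '[[[-0.03,-0.015,0,0,0,-0.5,0],[-0.065,-0.032,0,0,0,-1,0],[-0.1,-0.05,0,0,0,-1,0],[-0.14,-0.07,0.01,0,0,-2,0],[-0.18,-0.09,0.01,0,0,-2,0],[-0.22,-0.11,0.015,0,0,-3,0],[-0.26,-0.13,0.015,0,0,-3,0],[-0.30,-0.15,0.02,0,0,-3,0],[-0.335,-0.166,0.02,0,0,-3,0],[-0.355,-0.176,0.02,0,0,-3,0],[-0.366,-0.181,0.02,0,0,-3,0],[-0.366,-0.181,0.02,0,0,-3,0]]]'
python3 - <<'E'
from h import *
o=get_obs(); print(o['clock'],o['position'],o['ee_rot'],o['joints'])
img,d=get_image('wrist'); cv2.imwrite('pics/w1.png',img)
E
```

```text
clock: 1.3
position: [0.4537, 0.2536, 0.2109]
ee_rot: [[-0.974, 0.226, -0.0], [0.226, 0.974, -0.001], [-0.0, -0.001, -1.0]]
force: [-0.0, 0.2, -0.3]
opening: 1.002
grip_force: 0.0
1.3 [0.45374277 0.25357032 0.21094225] [[-9.74213021e-01  2.25630121e-01 -1.95163059e-04]
 [ 2.25630205e-01  9.74212605e-01 -9.00583300e-04]
 [-1.30684070e-05 -9.21394658e-04 -9.99999575e-01]] [-0.75558624  0.26372803  0.2654657   1.63509804 -0.07132603  1.25296341
  0.86667718]
```

View pics/w1.png

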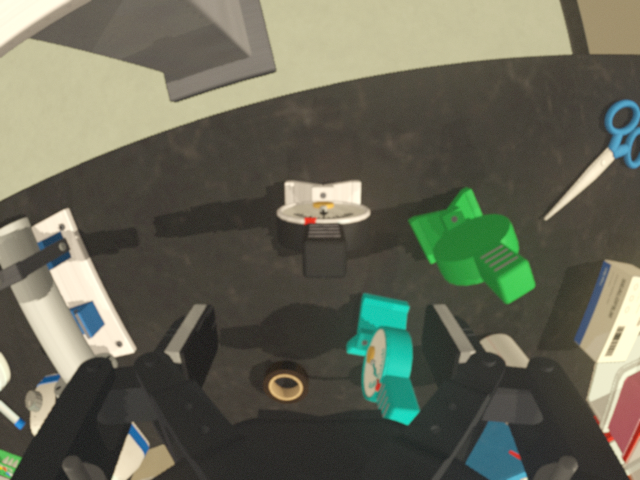

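The wrist view shows the gauge's black grip at (325,250), centred between the fingers and square to them, with the dial towards the robot. I'll descend and grip.

```bash
python3 -m handwheel '[[[0.001,0,0.03,0,0,0,0],[0.001,0,0.06,0,0,0,0],[0.001,0.001,0.08,0,0,0,0],[0.001,0.001,0.093,0,0,0,0],[0.001,0.001,0.093,0,0,0,0],[0.001,0.001,0.093,0,0,0,255],[0.001,0.001,0.093,0,0,0,255],[0.001,0.001,0.093,0,0,0,255],[0.001,0.001,0.093,0,0,0,255],[0.001,0.001,0.093,0,0,0,255],[0.001,0.001,0.093,0,0,0,255],[0.001,0.001,0.093,0,0,0,255]]]'
```

```text
clock: 2.55
position: [0.4529, 0.2564, 0.1192]
ee_rot: [[-0.975, 0.223, 0.002], [0.223, 0.975, 0.001], [-0.001, 0.001, -1.0]]
force: [-0.4, -1.4, 5.4]
opening: 0.297
grip_force: 60.0
```

```bash
python3 -m handwheel '[[[0,0,-0.02,0,0,0,255],[0,0,-0.06,0,0,0,255],[0,0,-0.1,0,0,0,255],[0,0,-0.131,0,0,0,255],[-0.015,-0.03,-0.131,0,0,-2,255],[-0.033,-0.07,-0.131,0,0,-4,255],[-0.05,-0.11,-0.131,0,0,-7,255],[-0.07,-0.15,-0.131,0,0,-10,255],[-0.088,-0.19,-0.131,0,0,-13,255],[-0.106,-0.23,-0.131,0,0,-16,255],[-0.12,-0.265,-0.131,0,0,-18,255],[-0.13,-0.29,-0.131,0,0,-18,255]]]'
python3 -m handwheel '[[[-0.003,-0.006,0,0,0,0,255],[-0.003,-0.006,0,0,0,0,255],[-0.003,-0.006,0,0,0,0,255],[-0.003,-0.006,0,0,0,0,255],[-0.003,-0.006,0,0,0,0,255]]]'
python3 - <<'E'
from h import *
o=get_obs(); print(o['clock'],o['position'],o['ee_rot'],o['joints'],o['force'])
for n in('side','top'):
    img,W=cloud(n); np.save(n+'1.npy',W); cv2.imwrite(f'pics/{n}1.png',img)
    p=o['position']
    A=W.reshape(-1,3); A=A[np.linalg.norm(A[:,:2]-p[:2],axis=1)<.06]
    for lo,hi in((.128,.150),(.15,.18),(.18,.23)):
        B=A[(A[:,2]>lo)&(A[:,2]<hi)]
        if len(B)>9:
            r=cv2.minAreaRect(B[:,:2].astype(np.float32)); print(n,lo,len(B),B.mean(0).round(4),np.round(r[0],4),np.round(r[1],4),round(r[2],1),B[:,2].min())
img=cv2.imread('pics/side1.png'); cv2.imwrite('pics/crop2.png',cv2.resize(img[150:350,240:420],None,fx=3,fy=3,interpolation=cv2.INTER_CUBIC))
E
```

```text
clock: 3.75
position: [0.513, -0.0593, 0.2477]
ee_rot: [[-0.996, -0.086, -0.004], [-0.086, 0.996, -0.002], [0.004, -0.001, -1.0]]
force: [0.2, 0.2, -4.2]
opening: 0.296
grip_force: 60.3
clock: 4.25
position: [0.5178, -0.0594, 0.2491]
ee_rot: [[-0.996, -0.093, -0.001], [-0.093, 0.996, 0.001], [0.0, 0.001, -1.0]]
force: [0.2, 0.1, -2.5]
opening: 0.297
grip_force: 60.4
4.25 [ 0.51776479 -0.05935323  0.2490846 ] [[-9.95696198e-01 -9.26757007e-02 -5.44768737e-04]
 [-9.26761151e-02  9.95695993e-01  7.92171588e-04]
 [ 4.69008991e-04  8.39249289e-04 -9.99999538e-01]] [-0.27351146  0.25291467  0.4466248   1.57017293 -0.11184969  1.34445437
  1.84952555] [ 0.23655047  0.09908703 -2.53698282]
side 0.128 449 [ 0.5151 -0.081   0.1421] [ 0.5176 -0.0606] [0.052 0.073] 5.0 0.12942498005944308
side 0.15 426 [ 0.5097 -0.0681  0.1624] [ 0.5113 -0.0674] [0.041  0.0587] 53.4 0.15002582455603752
side 0.18 773 [ 0.5107 -0.0711  0.2074] [ 0.5091 -0.0634] [0.0258 0.0744] 20.7 0.18037454348076973
top 0.128 67 [ 0.4999 -0.0342  0.1445] [ 0.503  -0.0367] [0.0254 0.0191] 5.6 0.1324860548010828
top 0.15 80 [ 0.4982 -0.0543  0.1655] [ 0.4985 -0.0501] [0.0136 0.0366] 5.8 0.1501353775705372
top 0.18 38 [ 0.5042 -0.0407  0.2057] [ 0.5036 -0.0444] [0.0378 0.0068] 84.6 0.1815004096400083
```

View pics/crop2.png

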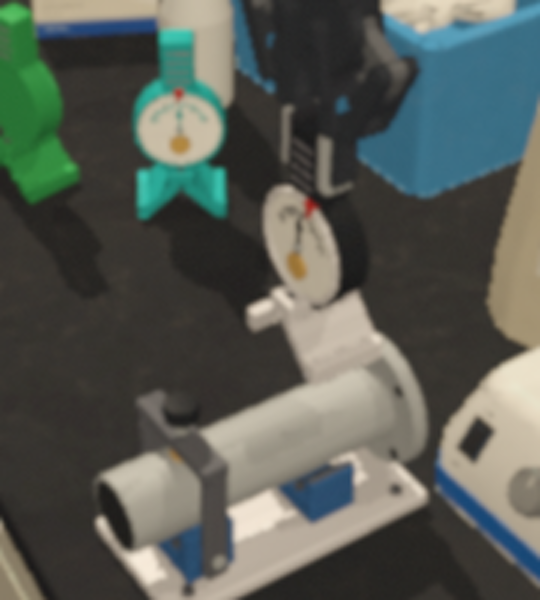

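The gauge hangs upright above the pipe with the pointer at zero, the dial towards the robot, and the red index to the right of the pointer at crop (312,205). Lateral error is about 1.5 mm. I'll lower it.

```bash
python3 -m handwheel '[[[0,-0.0015,0.02,0,0,0,255],[0,-0.0015,0.04,0,0,0,255],[0,-0.0015,0.05,0,0,0,255],[0,-0.0015,0.054,0,0,0,255],[0,-0.0015,0.057,0,0,0,255],[0,-0.0015,0.057,0,0,0,255],[0,-0.0015,0.057,0,0,0,255]]]'
python3 -m handwheel '[[[0,0,0.002,0,0,0,255],[0,0,0.004,0,0,0,255],[0,0,0.004,0,0,0,255],[0,0,0.004,0,0,0,255]]]'; python3 -c "
from h import *;o=get_obs();print(o['position'],o['force'],o['moment'])"
```

```text
clock: 5.05
position: [0.5187, -0.0628, 0.1931]
ee_rot: [[-0.996, -0.09, 0.002], [-0.09, 0.996, -0.0], [-0.002, -0.0, -1.0]]
force: [0.1, -0.8, -3.0]
opening: 0.293
grip_force: 60.2
clock: 5.45
position: [0.5189, -0.0614, 0.1893]
ee_rot: [[-0.996, -0.09, 0.002], [-0.09, 0.996, 0.002], [-0.002, 0.002, -1.0]]
force: [-0.4, 2.2, 3.1]
opening: 0.297
grip_force: 61.2
[ 0.51886519 -0.06138436  0.18926916] [-0.37026968  2.23884     3.1063332 ] [ 1.04771589  0.10959219 -0.16911167]
```

```bash
python3 -m handwheel '[[[-0.002,0.001,0.001,0,0,0,255],[-0.006,0.001,0.0015,0,0,0,255],[-0.01,0.001,0.0015,0,0,0,255],[-0.014,0.001,0.0015,0,0,0,255],[-0.016,0.001,0.0015,0,0,0,255],[-0.016,0.001,0.0015,0,0,0,255]]]'
python3 -m handwheel '[[[-0.001,0,0,0,0,0,255],[-0.002,0,0,0,0,0,255],[-0.003,0,0,0,0,0,255],[-0.004,0,0,0,0,0,255],[-0.004,0,0,0,0,0,255],[-0.004,0,0,0,0,0,255]]]'; python3 -c "
from h import *;o=get_obs();print(o['position'],o['force'],o['moment'])"
```

```text
clock: 6.05
position: [0.5335, -0.0606, 0.19]
ee_rot: [[-0.996, -0.09, 0.0], [-0.09, 0.996, 0.0], [-0.0, 0.0, -1.0]]
force: [-6.6, 2.0, 15.6]
opening: 0.294
grip_force: 64.2
clock: 6.65
position: [0.5368, -0.0604, 0.19]
ee_rot: [[-0.996, -0.09, -0.001], [-0.09, 0.996, 0.0], [0.001, 0.0, -1.0]]
force: [-6.8, 1.5, 17.1]
opening: 0.295
grip_force: 64.4
[ 0.53684791 -0.0604048   0.19002638] [-6.79881224  1.51826585 17.06596786] [0.68785432 2.11851264 0.02313604]
```

```bash
python3 -m handwheel '[[[-0.001,0,-0.0005,0,0,0,255],[-0.002,0,-0.0005,0,0,0,255],[-0.003,0,-0.0005,0,0,0,255],[-0.003,0,-0.0005,0,0,0,255],[-0.003,0,-0.0005,0,0,0,255]]]'
python3 - <<'E'
from h import *
o=get_obs();print(o['position'],o['force'],o['moment'])
img,W=cloud('side'); cv2.imwrite('pics/side2.png',img); np.save('side2.npy',W)
cv2.imwrite('pics/crop3.png',cv2.resize(img[190:330,260:400],None,fx=4,fy=4,interpolation=cv2.INTER_CUBIC))
E
```

```text
clock: 7.15
position: [0.5399, -0.0601, 0.1901]
ee_rot: [[-0.996, -0.09, -0.001], [-0.09, 0.996, 0.0], [0.001, 0.0, -1.0]]
force: [-5.6, 2.6, 15.0]
opening: 0.299
grip_force: 64.5
[ 0.53994463 -0.06007453  0.19005752] [-5.5964137   2.61102051 14.97737998] [0.66383636 1.81849954 0.01189179]
```

View pics/crop3.png

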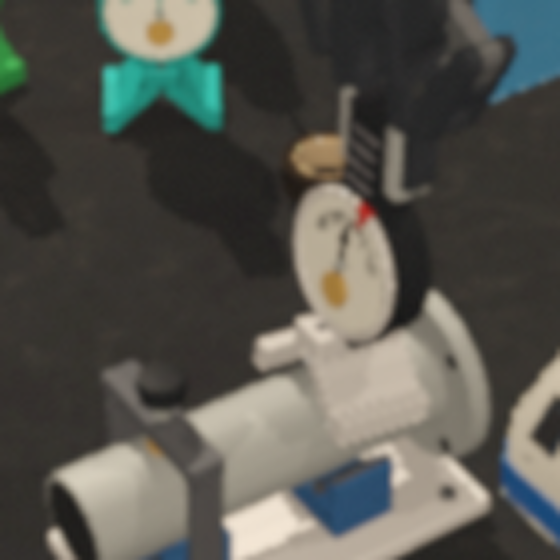

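The saddle is seated upright on the pipe, pointer near zero. A small gap to the flange remains, saddle end at crop (425,385) against the flange at about (440,370), so I'll keep pushing.

```bash
python3 -m handwheel '[[[-0.001,0,0,0,0,0,255],[-0.002,0,0,0,0,0,255],[-0.003,0,0,0,0,0,255],[-0.003,0,0,0,0,0,255]]]'; python3 -m handwheel '[[[-0.001,0,0,0,0,0,255],[-0.002,0,0,0,0,0,255],[-0.003,0,0,0,0,0,255],[-0.003,0,0,0,0,0,255]]]'
```

```text
clock: 7.6
position: [0.543, -0.0597, 0.19]
ee_rot: [[-0.996, -0.09, -0.001], [-0.09, 0.996, 0.0], [0.001, 0.0, -1.0]]
force: [-5.6, 0.9, 14.1]
opening: 0.29
grip_force: 64.7
clock: 8.0
position: [0.546, -0.0595, 0.1899]
ee_rot: [[-0.996, -0.09, -0.001], [-0.09, 0.996, 0.0], [0.001, 0.0, -1.0]]
force: [-5.0, 2.1, 13.2]
opening: 0.297
grip_force: 64.7
```

Run:
```python
from h import *
img,W=cloud('side'); cv2.imwrite('pics/side3.png',img)
O=np.array([.4818,-.0655]);u=np.array([.9962,.0869]);n=np.array([-u[1],u[0]])
A=W.reshape(-1,3);s=(A[:,:2]-O)@u;t=(A[:,:2]-O)@n
for lo,hi in((.075,.085),(.085,.095),(.095,.105)):
    m=(A[:,2]>lo)&(A[:,2]<hi)&(abs(t)<.045)&(s>-.02)&(s<.11)&(t<-.0)
    print(lo,np.c_[s[m],t[m]][np.argsort(s[m])][::max(1,m.sum()//14)].round(4).tolist())
cv2.imwrite('pics/crop4.png',cv2.resize(img[190:330,260:400],None,fx=4,fy=4,interpolation=cv2.INTER_CUBIC))
```

```text
0.075 [[-0.0194, -0.0176], [-0.0136, -0.0153], [-0.0065, -0.0112], [0.0002, -0.0141], [0.0065, -0.0177], [0.0124, -0.0156], [0.0161, -0.0199], [0.0323, -0.0343], [0.0454, -0.0349], [0.055, -0.0341], [0.062, -0.0246], [0.0744, -0.0145], [0.0807, -0.0335], [0.0825, -0.0406], [0.0883, -0.0388]]
0.085 [[-0.0197, -0.0083], [-0.01, -0.0033], [0.0038, -0.0022], [0.0135, -0.0041], [0.0166, -0.0344], [0.0215, -0.021], [0.028, -0.0211], [0.0357, -0.0231], [0.0414, -0.0308], [0.0486, -0.0241], [0.057, -0.0152], [0.0696, -0.0142], [0.0814, -0.0287], [0.0826, -0.0154], [0.0904, -0.0321]]
0.095 [[0.0153, -0.014], [0.0178, -0.0199], [0.0213, -0.0212], [0.0269, -0.0129], [0.0313, -0.0162], [0.0363, -0.009], [0.0409, -0.0121], [0.0473, -0.0128], [0.0539, -0.0096], [0.0606, -0.0098], [0.0809, -0.023], [0.0823, -0.0057], [0.0833, -0.0193], [0.0866, -0.018], [0.0896, -0.0267]]
```

View pics/crop4.png

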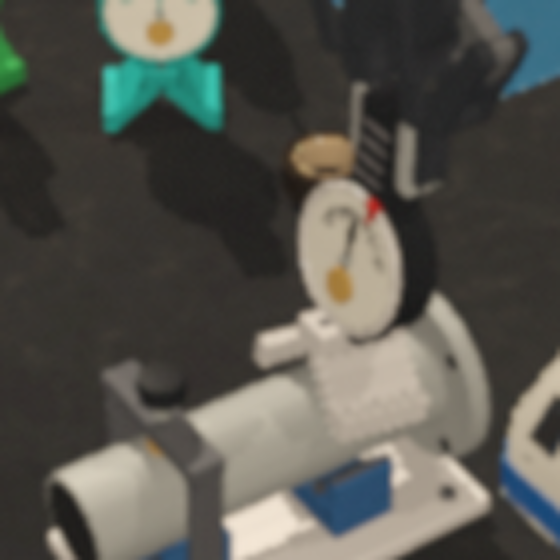

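The saddle did not follow: it spans s = 0.016 to 0.064 along the pipe against the flange at 0.081, so the gauge has pitched in the grip under friction. I'll lift off and measure its pitch.

```bash
python3 -m handwheel '[[[0,0,-0.005,0,0,0,255],[0,0,-0.012,0,0,0,255],[0,0,-0.02,0,0,0,255],[0,0,-0.025,0,0,0,255],[0,0,-0.025,0,0,0,255],[0,0,-0.025,0,0,0,255],[0,0,-0.025,0,0,0,255]]]'
cat > pitch.py <<'E'
from h import *
def run(tag):
    o=get_obs();p=o['position'];R=o['ee_rot'];img,W=cloud('side'); cv2.imwrite(f'pics/{tag}.png',img)
    O=np.array([.4818,-.0655]);u=np.array([.9962,.0869]);n=np.array([-u[1],u[0]])
    s=(W[...,:2]-O)@u;t=(W[...,:2]-O)@n;z=W[...,2]
    sp=(p[:2]-O)@u; b=img.astype(int)
    zf=p[2]-.119
    m=(b.min(2)>120)&(abs(s-sp)<.06)&(abs(t)<.035)&(z>zf+.045)&(z<zf+.112)
    X=np.c_[s[m],t[m],z[m]]
    for _ in range(5):
        c=X.mean(0); N=np.linalg.svd(X-c)[2][2]; N*=np.sign(N[0]); r=(X-c)@N; X=X[abs(r)<max(.0015,2*np.std(r))]
    print('TCP s,t,z',sp,(p[:2]-O)@n,p[2],'force',o['force'].round(1))
    print('dial n',len(X),'c',c.round(4),'normal',N.round(3),'pitch(top fwd) deg',np.degrees(np.arctan2(-N[2],N[0])).round(2),'yaw',np.degrees(np.arctan2(N[1],N[0])).round(2))
    m2=(b.min(2)>120)&(abs(s-sp)<.06)&(t<-.003)&(t>-.045)&(z>zf-.02)&(z<zf+.03)&(s<.0795)
    print('saddle s range',np.percentile(s[m2],[1,3,97,99]).round(4),'z',np.percentile(z[m2],[1,3,50]).round(4),m2.sum())
E
python3 -c "
from pitch import *;run('p1')"
```

```text
clock: 8.75
position: [0.5465, -0.0591, 0.2118]
ee_rot: [[-0.996, -0.09, -0.001], [-0.09, 0.996, -0.0], [0.001, 0.0, -1.0]]
force: [0.4, 0.2, -3.8]
opening: 0.296
grip_force: 62.5
TCP s,t,z 0.06501993651509592 0.0007841715139058581 0.21181826513922955 force [ 0.4  0.2 -3.8]
dial n 548 c [ 0.0411 -0.0003  0.1726] normal [ 0.982  0.    -0.188] pitch(top fwd) deg 10.82 yaw 0.02
saddle s range [0.006  0.008  0.0671 0.0761] z [0.0731 0.0739 0.1069] 699
```

```bash
python3 -m handwheel '[[[0.01,0,-0.003,0,0,0,255],[0.02,0,-0.006,0,0,0,255],[0.02,0,-0.006,0,-4,0,255],[0.018,0,-0.006,0,-8,0,255],[0.016,0,-0.006,0,-10.8,0,255],[0.016,0,-0.006,0,-10.8,0,255],[0.016,0,-0.006,0,-10.8,0,255],[0.016,0,-0.006,0,-10.8,0,255],[0.016,0,-0.006,0,-10.8,0,255]]]'
python3 -c "
from pitch import *;run('p2')"
```

```text
clock: 9.7
position: [0.5312, -0.0604, 0.2183]
ee_rot: [[-0.978, -0.09, 0.186], [-0.089, 0.996, 0.016], [-0.187, -0.0, -0.982]]
force: [0.6, 0.0, -3.4]
opening: 0.294
grip_force: 62.4
TCP s,t,z 0.0496978946419024 0.0007862742869692548 0.21828500706604936 force [ 0.6  0.  -3.4]
dial n 393 c [ 0.0338 -0.0006  0.1752] normal [1.    0.005 0.006] pitch(top fwd) deg -0.36 yaw 0.31
saddle s range [-0.0083 -0.0047  0.069   0.0708] z [0.0796 0.0801 0.1123] 756
```

```bash
python3 -m handwheel '[[[-0.003,0,0.003,0,0,0,255],[-0.002,0,0.012,0,0,0,255],[-0.0015,0,0.02,0,0,0,255],[-0.0012,0,0.0257,0,0,0,255],[-0.0012,0,0.0257,0,0,0,255],[-0.0012,0,0.0257,0,0,0,255],[-0.0012,0,0.0257,0,0,0,255]]]'
python3 -c "
from pitch import *;run('p3')"
```

```text
clock: 10.45
position: [0.5372, -0.0601, 0.1936]
ee_rot: [[-0.978, -0.09, 0.187], [-0.088, 0.996, 0.017], [-0.188, -0.0, -0.982]]
force: [-0.4, 0.1, -4.2]
opening: 0.295
grip_force: 62.4
TCP s,t,z 0.05563861710391312 0.0006011881481774988 0.19364908357122526 force [-0.4  0.1 -4.2]
dial n 381 c [ 0.0398 -0.0011  0.1511] normal [ 1.    -0.002  0.01 ] pitch(top fwd) deg -0.59 yaw -0.1
saddle s range [-0.0032 -0.0012  0.0743  0.0761] z [0.0623 0.0656 0.0869] 846
```

```bash
python3 -m handwheel '[[[-0.002,0,0.0004,0,0,0,255],[-0.0035,0,0.0007,0,0,0,255],[-0.0035,0,0.0007,0,0,0,255],[-0.0035,0,0.0007,0,0,0,255]]]'
python3 -m handwheel '[[[-0.0005,0,0.0001,0,0,0,255],[-0.001,0,0.0002,0,0,0,255],[-0.001,0,0.0002,0,0,0,255]]]'
python3 -m handwheel '[[[-0.0005,0,0.0001,0,0,0,255],[-0.001,0,0.0002,0,0,0,255],[-0.001,0,0.0002,0,0,0,255]]]'
python3 -c "
from pitch import *;run('p4')"
```

```text
clock: 10.9
position: [0.5405, -0.0596, 0.1933]
ee_rot: [[-0.978, -0.09, 0.187], [-0.088, 0.996, 0.017], [-0.187, -0.0, -0.982]]
force: [0.2, -0.3, -3.4]
opening: 0.294
grip_force: 62.5
clock: 11.2
position: [0.5415, -0.0595, 0.1932]
ee_rot: [[-0.978, -0.09, 0.187], [-0.088, 0.996, 0.017], [-0.187, -0.0, -0.982]]
force: [-0.1, -0.3, -3.1]
opening: 0.298
grip_force: 62.5
clock: 11.5
position: [0.5423, -0.0595, 0.1931]
ee_rot: [[-0.978, -0.09, 0.186], [-0.088, 0.996, 0.017], [-0.187, 0.0, -0.982]]
force: [0.2, 0.2, -3.2]
opening: 0.294
grip_force: 62.5
TCP s,t,z 0.06078656580262498 0.0007043126854233842 0.1931433150293907 force [ 0.2  0.2 -3.2]
dial n 374 c [ 0.0449 -0.0007  0.1508] normal [ 1.    -0.003  0.012] pitch(top fwd) deg -0.67 yaw -0.18
saddle s range [0.002  0.0037 0.0767 0.0786] z [0.0621 0.0656 0.0866] 814
```

```bash
for i in 1; do python3 -m handwheel '[[[-0.0005,0,0.0001,0,0,0,255],[-0.001,0,0.0002,0,0,0,255],[-0.001,0,0.0002,0,0,0,255]]]'; done
python3 -m handwheel '[[[-0.0005,0,0.0001,0,0,0,255],[-0.001,0,0.0002,0,0,0,255],[-0.001,0,0.0002,0,0,0,255]]]'
python3 -c "
from h import *
o=get_obs();print(o['force'],o['moment'])"
```

```text
clock: 11.85
position: [0.5428, -0.0595, 0.1929]
ee_rot: [[-0.979, -0.09, 0.185], [-0.088, 0.996, 0.017], [-0.186, 0.0, -0.983]]
force: [-1.6, -0.8, -3.1]
opening: 0.295
grip_force: 62.6
clock: 12.15
position: [0.5434, -0.0594, 0.1927]
ee_rot: [[-0.979, -0.09, 0.184], [-0.088, 0.996, 0.017], [-0.185, 0.0, -0.983]]
force: [-4.0, -1.2, -1.5]
opening: 0.297
grip_force: 62.7
[-3.96474574 -1.16717811 -1.51955259] [-0.08261879  1.60918628 -0.09031324]
```

```bash
python3 -m handwheel '[[[0.0015,0,0.0005,0,0,0,255],[0.0018,0,0.0018,0,0,0,255],[0.002,0,0.0028,0,0,0,255],[0.002,0,0.0037,0,0,0,255],[0.002,0,0.0037,0,0,0,255],[0.002,0,0.0037,0,0,0,255]]]'
python3 -c "
from pitch import *
run('p5');print(get_obs()['moment'])"
```

```text
clock: 12.75
position: [0.543, -0.0594, 0.1889]
ee_rot: [[-0.978, -0.09, 0.186], [-0.088, 0.996, 0.017], [-0.187, 0.0, -0.982]]
force: [-2.9, -0.7, -3.0]
opening: 0.296
grip_force: 62.7
TCP s,t,z 0.06152912379032228 0.000726627841835018 0.18894145483206284 force [-2.9 -0.7 -3. ]
dial n 371 c [ 0.0452 -0.0009  0.1468] normal [ 1.    -0.     0.013] pitch(top fwd) deg -0.73 yaw -0.01
saddle s range [0.0023 0.0042 0.0769 0.0788] z [0.0548 0.064  0.0837] 790
[-0.10113736  1.4163236  -0.11413781]
```

```bash
python3 -m handwheel '[[[0.0005,0,0.0005,0,0,0,255],[0.0006,0,0.001,0,0,0,255],[0.0007,0,0.0015,0,0,0,255],[0.0007,0,0.0015,0,0,0,255]]]'
python3 -m handwheel '[[[0.0001,0,0.0005,0,0,0,255],[0.0002,0,0.001,0,0,0,255],[0.0003,0,0.0015,0,0,0,255],[0.0003,0,0.0015,0,0,0,255]]]'
python3 -c "
from pitch import *
run('p6');print(get_obs()['moment'])"
```

```text
clock: 13.2
position: [0.5435, -0.0593, 0.1888]
ee_rot: [[-0.978, -0.09, 0.189], [-0.088, 0.996, 0.017], [-0.189, 0.0, -0.982]]
force: [-5.6, 0.7, 2.5]
opening: 0.296
grip_force: 63.6
clock: 13.6
position: [0.5436, -0.0593, 0.1888]
ee_rot: [[-0.978, -0.09, 0.19], [-0.088, 0.996, 0.018], [-0.191, 0.001, -0.982]]
force: [-9.0, 1.3, 10.5]
opening: 0.297
grip_force: 64.6
TCP s,t,z 0.062129532295886754 0.0007581938901082726 0.18875085754549575 force [-9.   1.3 10.5]
dial n 403 c [ 0.0454 -0.001   0.1466] normal [ 1.    -0.003  0.003] pitch(top fwd) deg -0.18 yaw -0.16
saddle s range [0.0032 0.0049 0.0766 0.0788] z [0.0545 0.0645 0.0836] 783
[0.16715524 2.15827112 0.02804331]
```

```bash
python3 -m handwheel '[[[0,0,0,0,0,0,255],[0,0,0,0,0,0,255],[0,0,0,0,0,0,255],[0,0,0,0,0,0,255]]]' | grep -E 'force|pos'
cat > idx.py <<'E'
from h import *
def run(s0=.0452,lean=0.):
    """angles (from vertical, + = right/-t) of red index and dark pointer, by rays meeting the dial plane"""
    O=np.array([.4818,-.0655,0]);u=np.array([.9962,.0869,0]);n=np.array([-u[1],u[0],0])
    o=get_obs(); v,uu=np.mgrid[0:480,0:640]
    for nm in('side','wrist'):
        img,d=get_image(nm);c=calibration(nm);b=img.astype(int)
        cv2.imwrite(f'pics/{nm}_i.png',img)
        if nm=='side':
            R=np.array(c['R']);C=-R.T@c['t'];D=np.stack([(uu-c['cx'])/c['fx'],(v-c['cy'])/c['fy'],np.ones_like(v,float)],-1)@R
        else:
            M=np.array(c['mount']);x=(uu-c['cx'])/c['fx'];y=(v-c['cy'])/c['fy'];r=np.hypot(x,y)+1e-9
            D=np.stack([x/r*np.sin(r),y/r*np.sin(r),np.cos(r)],-1)@M[:3,:3].T@o['ee_rot'].T
            C=o['position']+o['ee_rot']@M[:3,3]
        k=(s0-(C-O)@u)/(D@u); X=C+D*k[...,None]; t=(X-O)@n; z=X[...,2]
        # white-disc centre by fit near expected
        ct,cz=.075*0+.083*np.sin(lean)-0.0007,.062+.083*np.cos(lean)
        near=(np.hypot(t-ct,z-cz)<.040)&(k>0)
        red=near&(b[...,2]>110)&(b[...,2]-b[...,1]>60)&(b[...,2]-b[...,0]>60)
        wh=near&(b.min(2)>110)
        if wh.sum()<20: print(nm,'no dial',wh.sum());continue
        h=cv2.convexHull(np.c_[t[wh],z[wh]].astype(np.float32)*1000); (a,e),_,_=cv2.fitEllipse(h) if len(h)>5 else ((ct*1e3,cz*1e3),0,0); (a2,e2),rad=cv2.minEnclosingCircle(h)
        print(nm,'white',wh.sum(),'expected',np.round([ct,cz],4),'ellipse',round(a,1),round(e,1),'circle',round(a2,1),round(e2,1),round(rad,1))
        A=lambda t_,z_:np.arctan2(-(t_-ct),z_-cz)
        rr=np.hypot(t-ct,z-cz)
        dark=near&(rr>.009)&(rr<.021)&(b.max(2)<105)&(b[...,0]>-1)&(z>cz)
        cent=[(ct,cz),(a2/1e3,e2/1e3)]
        for q in cent:
            print('  red n',red.sum(),'angle',np.round(np.arctan2(-(np.mean(t[red])-q[0]),np.mean(z[red])-q[1]),3),'r',np.round(np.hypot(t[red].mean()-q[0],z[red].mean()-q[1]),4))
        if dark.any(): print('  dark n',dark.sum(),np.percentile(A(t[dark],z[dark]),[5,25,50,75,95]).round(3))
        # rectified dial
        g=np.arange(-.04,.04,.0002); TT,ZZ=np.meshgrid(ct-g,cz-g); P=O+s0*u+TT[...,None]*n; P[...,2]=ZZ
        Q=(P-C)
        if nm=='side': q=Q@R.T; mx=q[...,0]/q[...,2]*c['fx']+c['cx']; my=q[...,1]/q[...,2]*c['fy']+c['cy']
        else:
            q=Q@o['ee_rot']@M[:3,:3]; th=np.arctan2(np.hypot(q[...,0],q[...,1]),q[...,2]); f=th/np.hypot(q[...,0],q[...,1]); mx=q[...,0]*f*c['fx']+c['cx']; my=q[...,1]*f*c['fy']+c['cy']
        cv2.imwrite(f'pics/rect_{nm}.png',cv2.remap(img,mx.astype(np.float32),my.astype(np.float32),cv2.INTER_CUBIC))
    a=cv2.imread('pics/rect_side.png');bb=cv2.imread('pics/rect_wrist.png')
    if a is not None and bb is not None: cv2.imwrite('pics/rect.png',np.hstack([a,bb]))
E
python3 -c "
import idx;idx.run()"; ls pics
```

```text
position: [0.5436, -0.0593, 0.1888]
force: [-8.2, 0.6, 10.0]
grip_force: 64.6
side white 566 expected [-0.0007  0.145 ] ellipse -2.1 144.5 circle -1.7 144.5 39.2
  red n 12 angle 0.222 r 0.0346
  red n 12 angle 0.19 r 0.0349
wrist white 6306 expected [-0.0007  0.145 ] ellipse -1.6 143.6 circle -0.9 144.8 39.9
  red n 241 angle 0.239 r 0.0308
  red n 241 angle 0.232 r 0.031
  dark n 92 [-0.477 -0.244 -0.128 -0.051  0.458]
crop.png
crop2.png
crop3.png
crop4.png
p1.png
p2.png
p3.png
p4.png
p5.png
p6.png
rect.png
rect_side.png
rect_wrist.png
side0.png
side1.png
side2.png
side3.png
side_i.png
top0.png
top1.png
w1.png
wrist_i.png
```

View pics/rect.png

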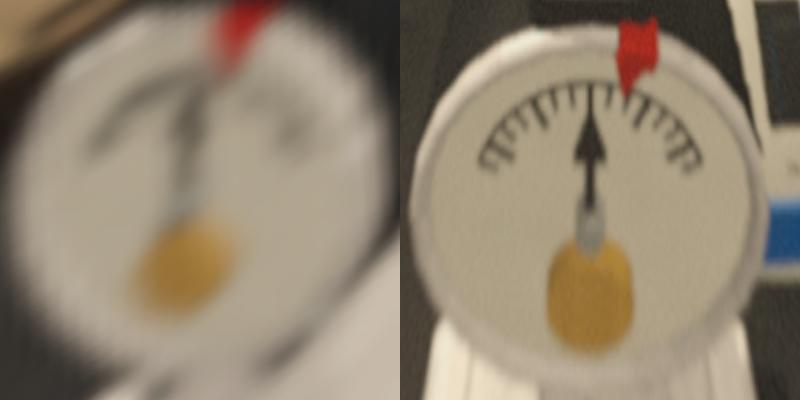

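The rectified wrist view shows the pointer straight up at x = 590 and the index tip at (627,95), about 0.32 rad to its right. Step 1 holds. Next I'll compute the arc about the pipe axis.

```bash
cat > arc.py <<'E'
from h import *
from scipy.spatial.transform import Rotation as Ro
import sys
def arc(angs):
    o=get_obs();p=o['position'];R=o['ee_rot'];u=np.array([.9962,.0869,0]);n=np.array([-u[1],u[0],0])
    A=np.array([.4818,-.0655,.0622])+.0005*n
    for a in angs:
        Q=Ro.from_rotvec(-np.radians(a)*u).as_matrix(); q=A+Q@(p-A)
        print(a,(R.T@(q-p)).round(4).tolist(),(R.T@(-a*u)).round(2).tolist())
arc([float(x) for x in sys.argv[1:]])
E
python3 arc.py 1.5 3 4.5 6 7.5 9
```

```text
1.5 [-0.0, 0.0033, 0.0001] [1.47, 0.0, -0.29]
3.0 [0.0, 0.0066, 0.0002] [2.94, 0.01, -0.57]
4.5 [0.0, 0.0099, 0.0004] [4.42, 0.01, -0.86]
6.0 [0.0001, 0.0132, 0.0007] [5.89, 0.02, -1.14]
7.5 [0.0002, 0.0165, 0.0011] [7.36, 0.02, -1.43]
9.0 [0.0002, 0.0198, 0.0016] [8.83, 0.03, -1.72]
```

```bash
python3 -m handwheel '[[[0,0.0033,0.0001,1.47,0,-0.29,255],[0,0.0066,0.0002,2.94,0,-0.57,255],[0,0.0099,0.0004,4.42,0,-0.86,255],[0,0.0132,0.0007,5.89,0,-1.14,255],[0.0002,0.0165,0.0011,7.36,0,-1.43,255],[0.0002,0.0198,0.0016,8.83,0,-1.72,255],[0.0002,0.0198,0.0016,8.83,0,-1.72,255],[0.0002,0.0198,0.0016,8.83,0,-1.72,255]]]'; python3 arc.py 1.5 3 4.5 6 7.5 9; python3 -c "
from h import *
o=get_obs();print(o['ee_rot'].T@o['force'],o['moment'])"
```

```text
clock: 14.95
position: [0.5426, -0.0388, 0.1872]
ee_rot: [[-0.975, -0.09, 0.205], [-0.119, 0.984, -0.135], [-0.189, -0.156, -0.97]]
force: [-6.9, 1.9, 9.9]
opening: 0.293
grip_force: 64.6
1.5 [-0.0, 0.0033, 0.0001] [1.47, 0.01, -0.29]
3.0 [0.0, 0.0066, 0.0002] [2.94, 0.01, -0.58]
4.5 [0.0, 0.0099, 0.0005] [4.42, 0.02, -0.87]
6.0 [0.0001, 0.0132, 0.0008] [5.89, 0.03, -1.15]
7.5 [0.0002, 0.0165, 0.0012] [7.36, 0.03, -1.44]
9.0 [0.0002, 0.0198, 0.0017] [8.83, 0.04, -1.73]
[  4.62810841   0.94015576 -11.24109615] [-0.19701084  1.91057422 -0.21361242]
```

Forces are steady, so I'll run the second half and then look at the dial.

```bash
python3 -m handwheel '[[[0,0.0033,0.0001,1.47,0,-0.29,255],[0,0.0066,0.0002,2.94,0,-0.58,255],[0,0.0099,0.0005,4.42,0,-0.87,255],[0,0.0132,0.0008,5.89,0,-1.15,255],[0.0002,0.0165,0.0012,7.36,0,-1.44,255],[0.0002,0.0198,0.0017,8.83,0,-1.73,255],[0.0002,0.0198,0.0017,8.83,0,-1.73,255],[0.0002,0.0198,0.0017,8.83,0,-1.73,255],[0.0002,0.0198,0.0017,8.83,0,-1.73,255],[0.0002,0.0198,0.0017,8.83,0,-1.73,255],[0.0002,0.0198,0.0017,8.83,0,-1.73,255],[0.0002,0.0198,0.0017,8.83,0,-1.73,255]]]'
python3 - <<'E'
from h import *
import idx,pitch
o=get_obs();print(o['ee_rot'].T@o['force'],o['moment'])
pitch.run('p7'); idx.run(lean=.314)
a=cv2.imread('pics/rect_wrist.png'); cv2.imwrite('pics/rectB.png',np.hstack([cv2.resize(a,(600,600),interpolation=cv2.INTER_CUBIC)]))
E
```

```text
clock: 16.15
position: [0.5414, -0.0193, 0.1825]
ee_rot: [[-0.972, -0.087, 0.219], [-0.148, 0.948, -0.283], [-0.183, -0.307, -0.934]]
force: [-6.6, 0.7, 10.8]
opening: 0.293
grip_force: 64.7
[  4.34939661  -2.02468426 -11.70440905] [-0.56331559  1.52898926 -0.53840718]
TCP s,t,z 0.06339219870450878 0.040807829066250426 0.1824836587375361 force [-6.6  0.7 10.8]
dial n 255 c [0.0459 0.0101 0.1415] normal [ 1.    -0.02  -0.022] pitch(top fwd) deg 1.26 yaw -1.13
saddle s range [0.0046 0.0058 0.0763 0.0786] z [0.052  0.0656 0.0844] 616
side white 519 expected [0.0249 0.1409] ellipse 23.3 140.7 circle 22.7 140.6 39.0
  red n 7 angle -0.044 r 0.0365
  red n 7 angle -0.105 r 0.0371
  dark n 3 [-0.211 -0.202 -0.19  -0.093 -0.016]
wrist white 6521 expected [0.0249 0.1409] ellipse 24.5 140.5 circle 24.9 140.9 40.0
  red n 242 angle -0.113 r 0.0328
  red n 242 angle -0.114 r 0.0328
  dark n 91 [-0.368 -0.232 -0.135 -0.064  0.056]
```

View pics/rectB.png

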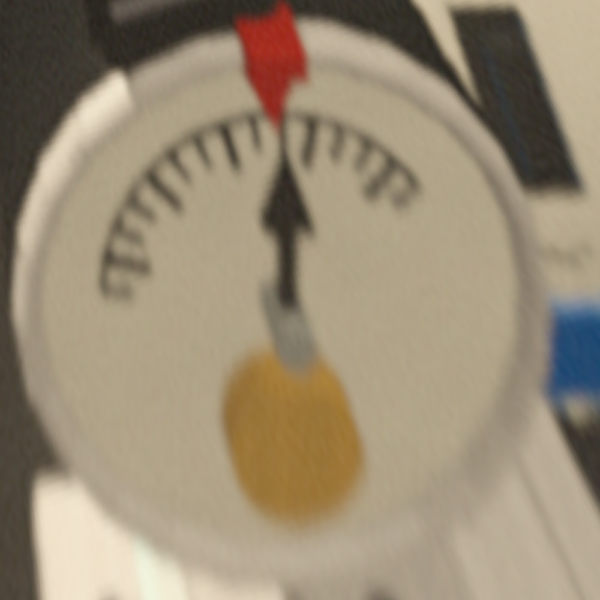

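The pointer tip is at (287,135) and the index tip at (276,122), so the lean has probably gone slightly past. I'll measure both dial images numerically before correcting.

```bash
cat > meas.py <<'E'
from h import *
def meas(img,sc,lean,tag):
    b=img.astype(float); H,Wd=b.shape[:2]; y,x=np.mgrid[0:H,0:Wd]
    X=(x-Wd/2)/sc; Y=(H/2-y)/sc       # mm, right / up
    c,s=np.cos(lean),np.sin(lean)
    L=X*c+Y*s; U=-X*s+Y*c             # gauge frame: lateral right, up (top leans left)
    ok=np.hypot(L,U)<38
    w=np.clip(b[...,2]-np.maximum(b[...,1],b[...,0])-50,0,None)*ok
    g=(np.clip(b[...,2]-b[...,0]-45,0,None)*(b[...,1]-b[...,0]>25)*(b[...,2]-b[...,1]<70))*ok*(np.hypot(L,U)<32)
    cen=lambda w:(float((L*w).sum()/w.sum()),float((U*w).sum()/w.sum()))
    r=cen(w);gd=cen(g)
    tip=[(u,float((L*w)[abs(U-u)<.3].sum()/max(w[abs(U-u)<.3].sum(),1e-9)),int(w[abs(U-u)<.3].sum())) for u in range(18,38,2)]
    dk=(b.max(2)<95)&(np.hypot(L,U)<22)&(np.hypot(L,U)>2)&(abs(X+2)<6)&(Y>4)&(Y<19)   # pointer shaft/arrow
    A=np.polyfit(Y[dk],X[dk],1)
    print(tag,'red cen',np.round(r,2),'gold',np.round(gd,2),'pointer x at y=0,20:',np.polyval(A,[0,20]).round(2),'n',dk.sum())
    print('  red L by U',[(u,round(l,1),n) for u,l,n in tip if n>500])
    # rim: bright->dark transitions along lateral through several U
    for u0 in(-6,-2,2,6):
        m=(abs(U-u0)<.25);l=L[m];v=b.min(2)[m];i=np.argsort(l);l=l[i];v=np.convolve(v[i],np.ones(9)/9,'same');wv=l[(v>115)&(abs(l)<39)]
        if len(wv): print('  rim U',u0,wv.min().round(1),wv.max().round(1),end='')
    print()
a=cv2.imread('pics/rect.png')[:,400:]; meas(a,5,0,'upright')
meas(cv2.imread('pics/rect_wrist.png'),5,.314,'leaned')
E
python3 meas.py
```

```text
upright red cen [-3.73 32.55] gold [ -1.   -18.34] pointer x at y=0,20: [-1.67 -2.18] n 1165
  red L by U [(26, -3.7, 1806), (28, -3.9, 2979), (30, -3.5, 5110), (32, -3.3, 6790), (34, -3.7, 7723), (36, -4.4, 7371)]
  rim U -6 -37.2 33.0  rim U -2 -38.2 33.4  rim U 2 -38.2 38.8  rim U 6 -37.8 38.8
leaned red cen [ 6.51 32.11] gold [ -6.62 -17.14] pointer x at y=0,20: [-1.67 -2.18] n 1165
  red L by U [(26, 4.7, 2025), (28, 5.4, 3301), (30, 6.6, 6006), (32, 6.9, 7136), (34, 7.0, 7292), (36, 6.8, 7072)]
  rim U -6 -37.0 38.9  rim U -2 -37.5 38.9  rim U 2 -37.6 37.9  rim U 6 -37.2 32.1
```

```bash
cat > m3.py <<'E'
from h import *
def run():
    o=get_obs();img,d=get_image('wrist');c=calibration('wrist');M=np.array(c['mount']);R=o['ee_rot']
    v,uu=np.mgrid[0:480,0:640];x=(uu-c['cx'])/c['fx'];y=(v-c['cy'])/c['fy'];r=np.hypot(x,y)+1e-9
    D=np.stack([x/r*np.tan(r),y/r*np.tan(r),np.ones_like(r)],-1)*d[...,None]
    X=(D@M[:3,:3].T+M[:3,3])@R.T+o['position']
    O=np.array([.4818,-.0655,0]);u=np.array([.9962,.0869,0]);n=np.array([-u[1],u[0],0])
    s=(X-O)@u*1e3;t=(X-O)@n*1e3;z=X[...,2]*1e3;b=img.astype(int)
    L=np.arcsin(-R[2,1]); ct,cz=83*np.sin(L),62+83*np.cos(L)
    near=(np.hypot(t-ct,z-cz)<42)&(s>25)&(s<60)&(d>0)
    B,G,Rr=b[...,0],b[...,1],b[...,2]
    red=near&(Rr-np.maximum(G,B)>60)
    gold=near&(Rr-B>45)&(G-B>25)&(Rr-G<70)&(np.hypot(t-ct,z-cz)<32)
    wh=near&(b.min(2)>120)
    dark=near&(b.max(2)<100)&(np.hypot(t-ct,z-cz)<23)
    f=lambda m:(int(m.sum()),np.mean(np.c_[s,t,z][:0],0) if 0 else np.round([s[m].mean(),t[m].mean(),z[m].mean()],2))
    print('lean',L.round(4),'expected c',ct.round(1),cz.round(1))
    print('red',f(red),'gold',f(gold))
    P=np.c_[s[wh],t[wh],z[wh]]; q=np.linalg.svd((P-P.mean(0))[::3],full_matrices=False)[2][2]; print('white n',len(P),'normal',(q*np.sign(q[0])).round(3))
    (a,e),rad=cv2.minEnclosingCircle(np.c_[t[wh&(s<np.median(s[wh])+3)&(z>cz-20)],z[wh&(s<np.median(s[wh])+3)&(z>cz-20)]].astype(np.float32)); print('rim circle',round(a,2),round(e,2),round(rad,2))
    m=red
    for z0 in range(int(z[m].min()),int(z[m].max())+1,2):
        k=m&(abs(z-z0)<1); 
        if k.sum()>3: print('  red z',z0,k.sum(),'t',t[k].mean().round(2),'s',s[k].mean().round(1))
    m=dark&(abs(t-ct)<9)&(z>cz-2)
    for z0 in range(int(cz),int(cz)+24,3):
        k=m&(abs(z-z0)<1.5)
        if k.sum()>1: print('  dark z',z0,k.sum(),'t',t[k].mean().round(2),'s',s[k].mean().round(1))
run()
E
python3 m3.py
```

```text
lean 0.3126 expected c 25.5 141.0
red (246, array([ 43.91,  29.43, 175.59])) gold (555, array([ 42.28,  28.04, 129.8 ]))
white n 6363 normal [ 0.996 -0.02  -0.088]
rim circle 27.72 142.83 35.37
  red z 167 6 t 28.43 s 44.6
  red z 169 18 t 29.22 s 44.3
  red z 171 8 t 29.57 s 44.2
  red z 173 10 t 30.97 s 42.9
  red z 175 48 t 29.67 s 42.9
  red z 177 132 t 29.35 s 44.2
  dark z 143 4 t 27.61 s 43.6
  dark z 146 14 t 27.86 s 43.3
  dark z 149 9 t 28.02 s 43.2
  dark z 152 21 t 27.99 s 43.5
  dark z 155 34 t 27.96 s 43.4
  dark z 158 27 t 28.32 s 43.5
  dark z 161 28 t 28.01 s 44.3
```

In 3D the pointer and bob hang at t = 28.0 mm and the index sits at 29.4 mm, about 33 mm above the centre. That is roughly 0.04 rad of overshoot, so I'll rock back about 2.2°.

```bash
python3 arc.py -0.7 -1.5 -2.2
```

```text
-0.7 [0.0, -0.0015, -0.0] [-0.69, -0.0, 0.14]
-1.5 [0.0, -0.0033, 0.0] [-1.47, -0.01, 0.29]
-2.2 [0.0, -0.0049, 0.0] [-2.16, -0.01, 0.43]
```

```bash
python3 -m handwheel '[[[0,-0.0015,0,-0.69,0,0.14,255],[0,-0.0033,0,-1.47,0,0.29,255],[0,-0.0049,0,-2.16,0,0.43,255],[0,-0.0049,0,-2.16,0,0.43,255],[0,-0.0049,0,-2.16,0,0.43,255],[0,-0.0049,0,-2.16,0,0.43,255],[0,-0.0049,0,-2.16,0,0.43,255],[0,-0.0049,0,-2.16,0,0.43,255],[0,-0.0049,0,-2.16,0,0.43,255],[0,-0.0049,0,-2.16,0,0.43,255],[0,-0.0049,0,-2.16,0,0.43,255],[0,-0.0049,0,-2.16,0,0.43,255]]]'; python3 m3.py
python3 - <<'E'
import pitch,idx
from h import *
pitch.run('p8'); o=get_obs(); print(o['ee_rot'].T@o['force'])
idx.run(lean=.274)
a=cv2.imread('pics/rect_wrist.png'); cv2.imwrite('pics/rectC.png',cv2.resize(a,(600,600),interpolation=cv2.INTER_CUBIC))
E
```

```text
clock: 17.55
position: [0.5418, -0.0244, 0.184]
ee_rot: [[-0.973, -0.086, 0.216], [-0.14, 0.959, -0.247], [-0.185, -0.27, -0.945]]
force: [-7.4, 0.5, 9.3]
opening: 0.296
grip_force: 64.6
lean 0.2739 expected c 22.4 141.9
red (244, array([ 43.9 ,  24.68, 176.56])) gold (551, array([ 42.25,  24.75, 130.97]))
white n 6347 normal [ 0.996 -0.019 -0.087]
rim circle 24.55 143.03 35.59
  red z 168 7 t 24.2 s 44.6
  red z 170 20 t 24.77 s 44.5
  red z 172 6 t 24.76 s 44.1
  red z 174 9 t 25.63 s 42.8
  red z 176 46 t 25.31 s 43.0
  red z 178 126 t 24.43 s 44.1
  dark z 144 2 t 24.8 s 43.5
  dark z 147 15 t 24.65 s 43.3
  dark z 150 10 t 24.73 s 43.1
  dark z 153 19 t 24.56 s 43.5
  dark z 156 36 t 24.61 s 43.4
  dark z 159 26 t 25.27 s 43.6
  dark z 162 28 t 24.95 s 44.3
TCP s,t,z 0.06335383643721378 0.03573457388565481 0.1839850036975965 force [-7.   1.3  9.5]
dial n 261 c [0.0457 0.0089 0.1436] normal [ 1.    -0.021 -0.014] pitch(top fwd) deg 0.8 yaw -1.19
saddle s range [0.0045 0.0059 0.0764 0.0788] z [0.0525 0.0654 0.0854] 670
[ 4.47567904 -0.80132329 -9.96413459]
side white 528 expected [0.0218 0.1419] ellipse 20.5 142.0 circle 19.6 141.6 39.1
  red n 8 angle -0.043 r 0.0366
  red n 8 angle -0.101 r 0.037
  dark n 1 [-0.204 -0.204 -0.204 -0.204 -0.204]
wrist white 6524 expected [0.0218 0.1419] ellipse 21.3 141.2 circle 21.6 141.8 40.0
  red n 240 angle -0.068 r 0.0327
  red n 240 angle -0.071 r 0.0328
  dark n 90 [-0.386 -0.249 -0.145 -0.071  0.069]
```

View pics/rectC.png

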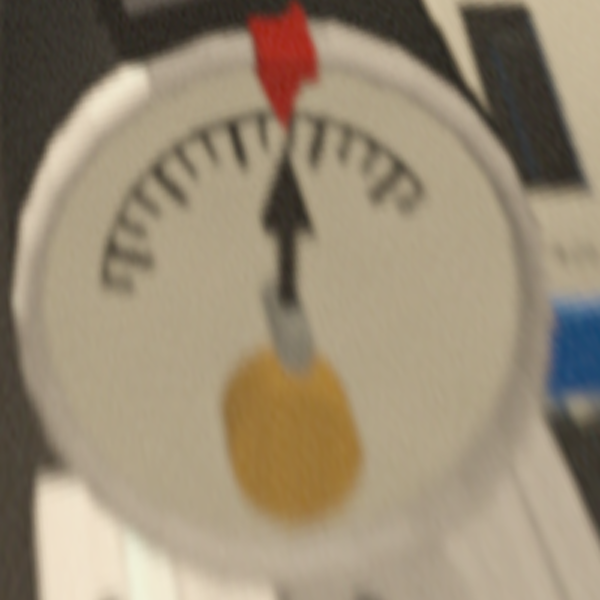

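The index tip (287,125) sits right over the pointer tip (288,140), and the 3D figures agree: both at t = 24.7 mm. The saddle is still seated and flush with steady forces. I'll hold briefly and hand in.

```bash
python3 -m handwheel '[[[0,0,0,0,0,0,255],[0,0,0,0,0,0,255],[0,0,0,0,0,0,255],[0,0,0,0,0,0,255],[0,0,0,0,0,0,255],[0,0,0,0,0,0,255],[0,0,0,0,0,0,255]]]' && python3 -c "
from station import close_job
print(close_job())"
```

```text
clock: 18.45
position: [0.5418, -0.0243, 0.184]
ee_rot: [[-0.973, -0.086, 0.216], [-0.14, 0.959, -0.247], [-0.186, -0.27, -0.945]]
force: [-6.3, -0.6, 8.8]
opening: 0.296
grip_force: 64.6
the job is handed in; nothing more can be done
None
```

I handed the job in at 18.5 s with the gauge still gripped, seated and flush against the flange, and the pointer on the red index by my measurement (lean about 0.27 rad); `close_job()` returned no verdict.

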